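# Colour check: carrier to the station, filter slide held in its notch

## Robot

A 7-joint arm with a two-finger parallel gripper is mounted at the origin on the work surface. World frame = base frame: x ahead of the robot, y to its left, z up, the work surface at z = 0. Lengths are in m, angles in rad, forces in N, time in s.
With the tool pointing down it reaches from about 0.425 to 0.875 m from the base axis. Payload 4.7 kg.
Tool frame: the origin (TCP) lies at the very end of the fingers, on their centre line; the grasp point (between the pads) lies ctrl.pinch_z behind it (ctrl.pinch_z is the distance from the TCP to the grasp point, in m); x points along the fingers, y is the direction in which the jaws open and shut, and the axes are right-handed (so a half turn about x gives the same grasp; the last joint's range is limited). The gripper opens to 87 mm and grips with 3 to 60 N. Pads are 19 mm wide; open, the fingers measure 117 mm over their backs; the gripper's body (75 mm by 190 mm) begins 51 mm behind the grasp point.
Start: joints at [1.245, 0.321, -0.07, 1.45, 0.023, 1.371, -0.057], TCP at [0.217, -0.613, 0.223] pointing down, gripper open.
Joint ranges: [-2.86, 2.86], [-0.3, 2.09], [-1.38, 1.24], [0.06, 2.45], [-1.56, 4.7], [0.09, 2.05], [-2.69, 2.69]. Speed limits (rad/s): [2.57, 2.57, 3.14, 3.14, 3.14, 3.14, 3.14].

## Interface

Orientations are given as a rotation vector (axis times angle).
In Python, from bench import get_state, get_image, camera_info, order, ctrl gives the robot as it stands.
- The arm moves only by the tool jog_arm, never from a script. Its arguments are lists of equal length, an entry for each row: "claw": the finger opening in mm, from 0 to 87; "xyz": the shift along the tool's x, y, z in mm, a list of three; "roll": the turn about the tool's x in degrees. In form: {"claw": [claw, ...], "xyz": [[tx, ty, tz], ...], "roll": [roll, ...]}. A call has 1 to 5 rows; each row is the pose to reach, as a shift and turn from the pose measured when the call began, along the tool's axes at that moment; what a row does not reach only later rows make up. A row lasts 1/10 s, in which the tool goes at most 50 mm and 8.59 degrees, less where a joint would pass 70% of its speed; a pose out of reach is approached as far as the arm can. A call with a gripper value outside its range is refused whole. The fingers move at their own pace and stop on an object; "force" is the grip in N (left out, the last holds). Time passes only in rows, so rows that repeat a pose let the fingers close. It gives the time, the measured TCP pose, the force and the opening at its end, in the units of the state.
- get_state(): the state, without advancing time (a new reading comes with each control period).
- get_image(name): name is "scene" or "top"; returns (picture, depth): 384x512x3 uint8, red, green, blue; 384x512 float32, m along the optical axis (not along the pixel's ray), 0 where there is no reading.
- camera_info(name): a dict with "intrinsics" (3x3 intrinsics, pixels), "rvec" (rotation vector, rad) and "tvec" (3), from world to camera coordinates, as OpenCV has them. Camera axes: x right, y down, z forward; pixel columns grow to the right and rows downward; lengths in m; the calibration is good to about 2 mm. A picture is of the moment at which its call begins. camera_info takes no time and is no camera call.
- order.close_job(): hands the job in, once; it reports no verdict.
The state is a dict: "time": time; "joint_positions": joint angles; "qd": joint speeds; "joint_torque": joint torques, N m; "position": TCP position; "tool_rot": TCP orientation; "ft_force": force on the tool from outside, world axes, zero at the start; "torque": the same for the moment, N m; "grip_width": opening from 0.0 (shut) to 1.0 (fully open).
Only numpy, scipy, OpenCV 4.12 (cv2) and the standard library are available. Lean on these libraries where they do the work, as an engineer would, in place of code of your own. Each camera call takes 0.05 s, during which the arm holds its last target. There are 200 camera calls.

## Task

Push the sample carrier along its rail until it clicks into the detent in front of the viewing box, and leave it seated there. Then slide the filter slide on top of the box by its black grip until you feel its ball detent drop into the notch at the clamp-on block, without running on past it; the slide is sprung and will not stay by itself, so finish while still holding it in the notch. Leave the other things on the bench where they are.

Things in the scene. Friction and masses are not known exactly. Their poses are not given: they have to be found in the camera images.
- rail: fixed straight steel rail on an aluminium foot, 520 mm long along its own y; foot 70 mm wide, rail 36 mm wide with its top 20 mm above the bench. Origin: middle of the underside, on the bench. +y (roughly the robot's left) is the way the carrier is to be pushed; +x points away from the robot towards the viewing box
- carrier: aluminium block 60 x 60 x 34 mm sliding only along the rail's y (cannot lift or turn); on it an upright black plate, 8 mm thick, 56 mm wide, centred at x +16 mm, top 72 mm above the origin, holding a white sample disc. Two lugs on its +x side form its notch. Origin: centre of the block's underside, 22 mm above the bench; axes as the rail's. Starts 130 to 260 mm short of the station in -y
- carrier_push (a point): centre of the carrier block's plain -y end face (60 mm wide, 22 to 56 mm above the bench): push here in +y. Friction about 1 N; it stays where left. About 11 mm short of the station it needs about 6 N for a moment; from 5 mm short the ball draws it forward by itself and centres it; going on past needs about 6 N again. The rail runs on beyond
- station (a point): where the carrier's origin lies when seated in its detent: on the rail, in front of the middle of the viewing box, in line with the spring plunger on the box's front face. Axes as the rail's
- viewer: fixed white viewing box, 120 mm (x) by 240 mm (y) by 90 mm high, on the +x side of the rail, at varying places along it. Origin: on the bench, 5 mm to the -x side of the middle of its underside, straight below the path of the filter slide; axes as the rail's
- filter_slide: aluminium strip 52 x 140 x 6 mm with two round windows and an upright black grip in its middle, on top of the box, sliding only along the box's y. Origin: centre of its underside, 92 mm above the bench. It rests at its +y stop (50 mm to +y of the box's origin) and slides in -y (robot's right), at most 100 mm, against a spring: 4.8 N plus 0.04 N per mm. Let go, it runs back, even from the notch
- filter_grip (a point): centre of the slide's upright black grip: 14 mm thick along y (pinch it with the fingers on its -y and +y faces), 34 mm wide along x, from 98 to 138 mm above the bench (this point is at 123 mm); the strip's top lies at 98 mm. Axes as the box's
- notch (a point): where filter_grip is when the ball sits in the notch, 45 to 80 mm to -y of its rest position; then the grip is in line with the detent block. From 12 mm short the push rises about 2.5 N above the spring, from 6 mm short it falls to 1.5 N below it as the ball drops in; going on past costs 3 N again. Axes as the box's
- detent_block: dark steel block 22 x 24 x 26 mm clamped on top of the box at its +x edge, with a brass plunger knob pointing to +x and a spring ball to -x. Origin: on the box's top, 90 mm above the bench, on the slide's centre line; the block's centre lies 51 mm to +x of it. Same y as the notch; its place along y varies
- amber_jar: bystander, loose: small amber glass jar with white cap, 48 mm diameter, 75 mm tall. Origin: on its underside
- weight: bystander, loose: brass weight with a knob, 40 mm diameter, 50 mm tall. Origin: on its underside
- wrench: bystander, loose: steel open wrench lying flat. Origin: on its underside
- beaker: bystander, loose: clear plastic beaker, 90 mm diameter, 110 mm tall. Origin: on its underside
- spacer: bystander, loose: steel ring, 52 mm outside, 20 mm tall. Origin: on its underside
- white_bottle: bystander, loose: white plastic bottle, 56 mm diameter, 100 mm tall. Origin: on its underside
- sample_tray: bystander, loose: open steel tray 100 x 160 x 30 mm. Origin: on its underside

How it is judged:
By the outcome, as a careful person would: the job done as asked, in the order asked, and still so for the second after the job is handed in, while the arm keeps its last pose, push and grip.
It also fails if it takes over 58 s, if anything falls off the work surface, if the arm or the gripper's body presses on something with over 40 N, if the wrist force passes 120 N, or if a joint passes its speed limit or range.

## Working session

There is one attempt and no reset: what is moved stays moved. The work goes in short steps, Python scripts to look and compute and a tool call to move; the robot and the scene stay as the last step left them, time stands still between calls to the robot, and variables do not carry over. Pictures are saved under pics/ and viewed, about 8 in all and at most 12, crops included, and the job is handed in when it is done.

Besides the shell and the picture viewer there is one more tool, called after "Emit:" by a JSON object that holds its "name" and its "arguments". jog_arm: Moves the arm, as the interface text tells. Its arguments: {"type":"object","properties":{"claw":{"type":"array"},"xyz":{"type":"array"},"roll":{"type":"array"},"force":{"type":"number"}},"required":["claw","xyz","roll"]}

```bash
mkdir -p pics; ls; cat > h.py <<'E'
import numpy as np,cv2
from bench import get_state,get_image,camera_info,order,ctrl
def cam(n):
    c=camera_info(n);K=np.array(c["intrinsics"],float);R=cv2.Rodrigues(np.array(c["rvec"],float))[0];t=np.array(c["tvec"],float).ravel();return K,R,t
def pts(n,d):
    K,R,t=cam(n);v,u=np.mgrid[:d.shape[0],:d.shape[1]]
    P=np.stack([(u-K[0,2])/K[0,0]*d,(v-K[1,2])/K[1,1]*d,d],-1)
    return (P-t)@R
def ray(n,u,v,z):
    K,R,t=cam(n);r=R.T@np.linalg.inv(K)@[u,v,1];o=-R.T@t
    return o+r*(z-o[2])/r[2]
def proj(n,p):
    K,R,t=cam(n);q=K@(R@np.array(p)+t);return q[:2]/q[2]
E
python3 - <<'E'
from h import *
for n in("top","scene"):
    im,d=get_image(n);np.save(n+"_d.npy",d);np.save(n+"_i.npy",im)
    cv2.imwrite(f"pics/{n}0.png",cv2.resize(im[:,:,::-1],(768,576)))
s=get_state();print(s,ctrl.pinch_z)
R=cv2.Rodrigues(np.array(s["tool_rot"]))[0];print(R.round(3))
for n in("top","scene"):
    K,R,t=cam(n);print(n,-R.T@t,K[0,0])
E
```

```text
pics
{'time': 0.1, 'joint_positions': array([ 1.24511461,  0.32174639, -0.07005483,  1.45153351,  0.02261479,
        1.37081336, -0.05691262]), 'qd': array([-0.00027719, -0.00059212,  0.00111815, -0.00226901,  0.00180545,
       -0.00143806, -0.00110088]), 'joint_torque': array([ 3.99181072e-04, -4.92568767e+01, -4.05565482e-01, -3.13396204e+01,
       -6.40170439e-02,  3.94791516e-02,  4.07672189e-05]), 'position': array([ 0.21640062, -0.61239883,  0.22158206]), 'tool_rot': array([ 2.03730483,  0.35127137, -2.0381413 ]), 'ft_force': array([-0.15158623, -0.14421256, -0.14488209]), 'torque': array([ 0.08201058, -0.04686233,  0.02005342]), 'grip_width': 1.0011155034251644} 0.0187
[[-0.001  0.333 -0.943]
 [ 0.002 -0.943 -0.333]
 [-1.    -0.002  0.   ]]
top [0.46498056 0.03685561 1.10839318] 354.0194576008706
scene [1.11805839 0.41304512 1.19096868] 488.1006071564909
```

View pics/top0.png

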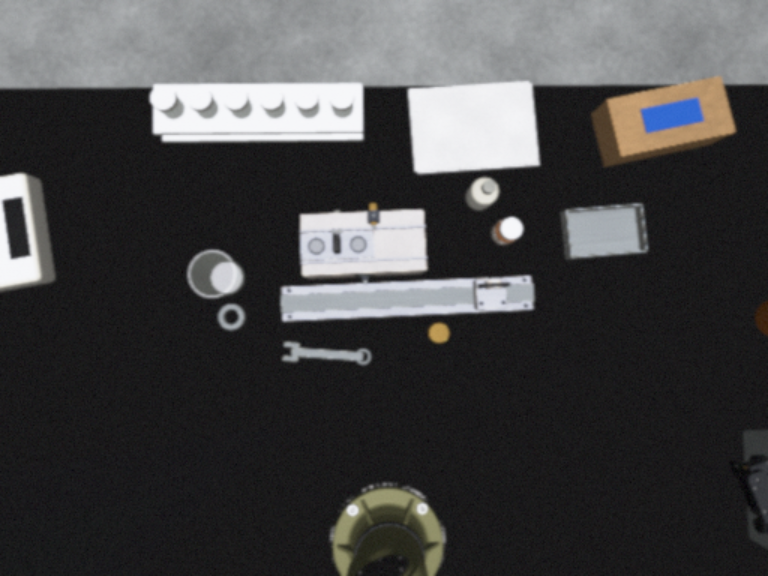

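View pics/scene0.png

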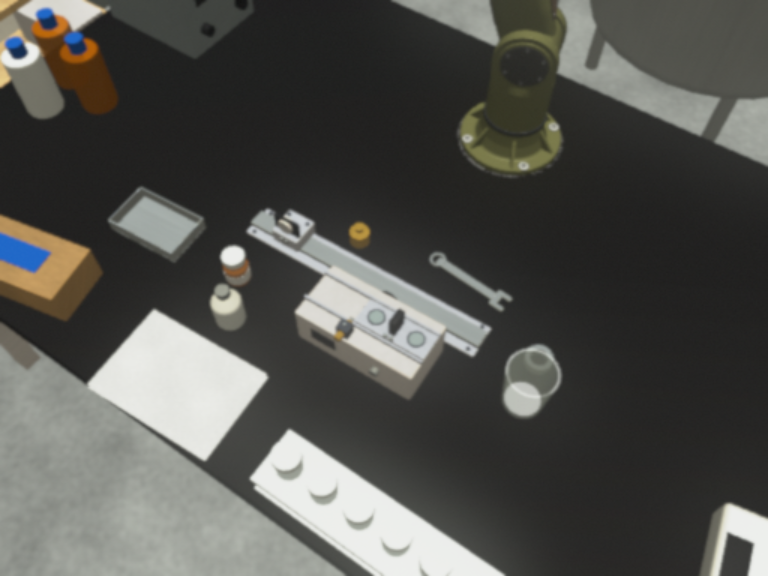

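The top view (768x576) shows the rail from (281,305) to (534,293), with the carrier at (491,293). The box centre is near (363,242), the grip at (337,243) and the detent block at (374,216). The weight is at (439,333), close to the rail on the robot's side. Next I'll take these points with depth.

```bash
python3 - <<'E'
from h import *
d=np.load("top_d.npy");im=np.load("top_i.npy").astype(int);P=pts("top",d)
v,u=np.mgrid[:384,:512]
def reg(a,b,c,e):return (u>a)&(u<b)&(v>c)&(v<e)
def rect(m,z,name):
    k,l,s,c=cv2.connectedComponentsWithStats(m.astype(np.uint8));i=1+s[1:,4].argmax()
    q=np.array([ray("top",a,b,z)[:2] for b,a in np.argwhere(l==i)],np.float32)
    r=cv2.minAreaRect(q*1000);print(name,np.round(r[0],1),np.round(r[1],1),round(r[2],2),len(q),"medz",np.median(P[l==i][:,2]).round(4))
    return r
br=im.min(-1);z=P[...,2]
rect(reg(195,290,135,187)&(z>.075)&(z<.1)&(br>90),.09,"boxtop")
rect(reg(180,365,180,218)&(br>70),.01,"rail")
rect(reg(180,365,180,218)&(z>.045)&(z<.065),.056,"carrier")
rect(reg(210,240,148,176)&(z>.115),.138,"grip z")
rect(reg(215,235,150,172)&(br<70),.138,"grip dark")
rect(reg(240,258,133,152)&(br<90),.116,"block")
rect(reg(275,305,210,235)&(im[...,0]>110),.05,"weight")
print(z[150:175:3,218:232].round(3))
# scene-depth clouds
d=np.load("scene_d.npy");P2=pts("scene",d);Z=P2[...,2]
for nm,lo,hi in(("grip",.118,.145),("top",.095,.101),("boxtop",.086,.093),("carrier",.05,.06),("plate",.075,.1)):
    m=(Z>lo)&(Z<hi)&(P2[...,0]>.35)&(P2[...,0]<.65)&(P2[...,1]>-.25)&(P2[...,1]<.22)
    q=P2[m];print(nm,len(q),np.percentile(q,[3,50,97],axis=0).round(3).tolist() if len(q) else "")
a=im[125:225,175:365].astype(np.uint8)
cv2.imwrite("pics/crop.png",cv2.resize(a[:,:,::-1],None,fx=4,fy=4,interpolation=cv2.INTER_CUBIC))
E
```

```text
Traceback (most recent call last):
  File "h.py", line 10, in ray
    K,R,t=cam(n);r=R.T@np.linalg.inv(K)@[u,v,1];o=-R.T@t
          ~~~^^^
  File "h.py", line 4, in cam
    c=camera_info(n);K=np.array(c["intrinsics"],float);R=cv2.Rodrigues(np.array(c["rvec"],float))[0];t=np.array(c["tvec"],float).ravel();return K,R,t
ValueError: time passes only in moves, steps and waits
```

```bash
sed -i 's/^def cam/from functools import lru_cache\n@lru_cache\ndef cam/' h.py; cat > m.py <<'E'
from h import *
d=np.load("top_d.npy");im=np.load("top_i.npy").astype(int);P=pts("top",d)
v,u=np.mgrid[:384,:512]
def reg(a,b,c,e):return (u>a)&(u<b)&(v>c)&(v<e)
def rect(m,z,name):
    k,l,s,c=cv2.connectedComponentsWithStats(m.astype(np.uint8))
    if k<2: print(name,"none");return
    i=1+s[1:,4].argmax()
    q=np.array([ray("top",a,b,z)[:2] for b,a in np.argwhere(l==i)],np.float32)
    r=cv2.minAreaRect(q*1000);print(name,np.round(r[0],1),np.round(r[1],1),round(r[2],2),len(q),"mean",(q.mean(0)*1000).round(1),"medz",np.median(P[l==i][:,2]).round(4))
br=im.min(-1);z=P[...,2]
rect(reg(195,290,135,187)&(z>.075)&(z<.1)&(br>90),.09,"boxtop")
rect(reg(180,365,180,218)&(br>70),.01,"rail")
rect(reg(180,365,180,218)&(z>.045)&(z<.065),.056,"carrier")
rect(reg(210,240,148,176)&(z>.115),.138,"grip z")
rect(reg(215,235,150,172)&(br<70),.138,"grip dark")
rect(reg(240,258,133,152)&(br<90),.116,"block")
rect(reg(275,305,210,235)&(im[...,0]>110),.05,"weight")
d=np.load("scene_d.npy");P2=pts("scene",d);Z=P2[...,2]
for nm,lo,hi in(("grip",.118,.145),("top",.095,.101),("boxtop",.086,.093),("carrier",.05,.06),("plate",.075,.1)):
    m=(Z>lo)&(Z<hi)&(P2[...,0]>.35)&(P2[...,0]<.65)&(P2[...,1]>-.25)&(P2[...,1]<.22)
    q=P2[m];print(nm,len(q),np.percentile(q,[3,50,97],axis=0).round(3).tolist() if len(q) else "")
a=im[125:225,175:365].astype(np.uint8)
cv2.imwrite("pics/crop.png",cv2.resize(a[:,:,::-1],None,fx=4,fy=4,interpolation=cv2.INTER_CUBIC))
E
python3 m.py
```

```text
boxtop [600.8  40. ] [121.1 240.3] 1.77 3043 mean [599.7  36.8] medz 0.0911
rail [507.9 -49. ] [101.6 529.7] 1.75 4364 mean [497.7 -40.6] medz 0.0173
carrier [ 501.3 -213.2] [62.5 59.8] 89.21 325 mean [ 495.7 -211.7] medz 0.0557
grip z [593.4  88.5] [13.8 33.3] 89.45 69 mean [593.3  89. ] medz 0.1373
grip dark [593.4  89.9] [ 5.5 27.8] 89.44 23 mean [593.8  89.5] medz 0.1378
block [665.4  19.6] [45.4 20.1] 89.38 107 mean [667.7  19.8] medz 0.0009
weight [ 423.9 -107.6] [37.8 38.1] 43.75 143 mean [ 423.8 -107. ] medz 0.0345
grip 98 [[0.58, 0.08, 0.118], [0.599, 0.095, 0.135], [0.616, 0.099, 0.139]]
top 909 [[0.564, -0.057, 0.095], [0.597, 0.085, 0.097], [0.63, 0.158, 0.1]]
boxtop 1621 [[0.522, -0.193, 0.086], [0.599, 0.004, 0.089], [0.648, 0.155, 0.093]]
carrier 277 [[0.473, -0.24, 0.05], [0.517, -0.201, 0.054], [0.646, 0.163, 0.059]]
plate 3102 [[0.523, -0.197, 0.084], [0.598, 0.044, 0.09], [0.647, 0.16, 0.099]]
```

View pics/crop.png

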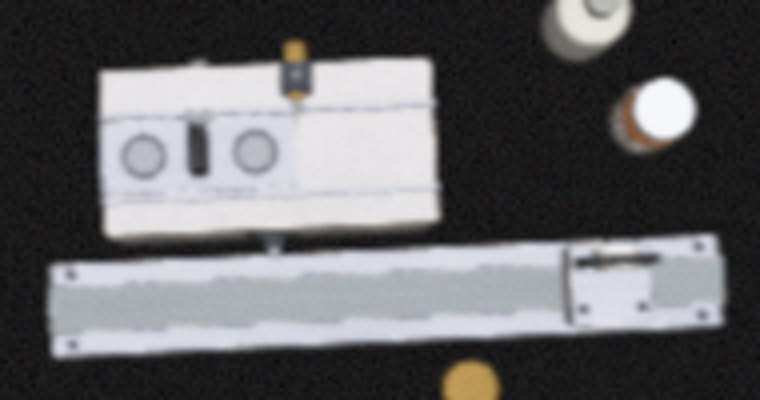

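The crop shows a slight yaw of about 1.8°. The carrier top spans columns 570–652 and the plunger is at (273,243), in line with the box middle. The grip is at (198,148) and the block and plunger knob at (295,75). Now I'll work out the rail frame and the first move.

```bash
cat >> h.py <<'E'
th=np.radians(1.77);ex=np.array([np.cos(th),np.sin(th),0]);ey=np.array([-np.sin(th),np.cos(th),0])
B=np.array([.6008,.0400,0])-.005*ex   # box origin
def b(p): q=np.array(p,float)-B; return np.array([q@ex,q@ey,q[2]])*1000   # box frame mm
def w(x,y,z): return B+ex*x/1e3+ey*y/1e3+np.array([0,0,z/1e3])
def st():
    s=get_state();R=cv2.Rodrigues(np.array(s["tool_rot"]))[0];f=np.array(s["ft_force"])
    print("t",round(s["time"],2),"box-frame",b(s["position"]).round(1),"F",np.round([f@ex,f@ey,f[2]],2),"grip",round(s["grip_width"]*87,1))
    return s,R
def go(x,y,z):
    s,R=st();d=R.T@(w(x,y,z)-s["position"])*1e3
    ty=R[:,1];e=np.degrees(np.arctan2(ty[1],ty[0])-np.arctan2(-ey[1],-ey[0]))
    print("shift",d.round(1),"roll",round(e,2))
E
python3 - <<'E'
from h import *
C=lambda x,y,z:b(ray("top",175+x/4,125+y/4,z)).round(1)
print("rail",[C(*c,.006) for c in((50,263),(53,356),(718,236),(723,324))])
print("carrier top",C(570,290,.056),C(652,290,.056),C(612,325,.056))
print("plunger",C(273,243,.04),C(273,243,.06))
print("block",[C(x,75,.116) for x in(281,310)],"ball",C(297,104,.108))
print("grip",[C(x,148,.138) for x in(187,208)],[C(198,y,.138) for y in(122,175)])
print("slide",C(100,148,.098),C(298,148,.098))
go(-95,-310,60)
E
```

```text
rail [array([-68.1, 173.5,   6. ]), array([-140.1,  173.7,    6. ]), array([ -70.4, -349.3,    6. ]), array([-139.4, -348.7,    6. ])]
carrier top [-108.5 -219.8   56. ] [-111.2 -281.2   56. ] [-135.9 -249.7   56. ]
plunger [-62.4  -0.1  40. ] [-63.7  -0.1  60. ]
block [array([ 51.5, -11. , 116. ]), array([ 50.6, -31.5, 116. ])] ball [ 31.6 -21.5 108. ]
grip [array([ -0.6,  56.2, 138. ]), array([ -1.2,  41.8, 138. ])] [array([ 17.1,  47.9, 138. ]), array([-19.6,  49.4, 138. ])]
slide [  7.5 120.7  98. ] [  1.4 -21.   98. ]
t 0.1 box-frame [-399.4 -640.2  221.6] F [-0.16 -0.14 -0.14] grip 87.1
shift [ 161.9 -221.8 -390.4] roll 17.7
```

Emit:
{"name": "jog_arm", "arguments": {"claw": [0, 0, 0, 0, 0], "xyz": [[75, -211, -375], [75, -211, -375], [75, -211, -375], [75, -211, -375], [75, -211, -375]], "roll": [17.7, 17.7, 17.7, 17.7, 17.7]}}

```text
time: 0.6
position: [0.3786, -0.4262, 0.1788]
tool_rot: [2.206, 0.036, -2.208]
ft_force: [1.5, -0.9, -0.4]
grip_width: 0.633
```

```bash
python3 -c "
from h import *
go(-106,-325,42)"
```

```text
t 0.6 box-frame [-231.5 -459.1  178.8] F [ 1.44 -0.95 -0.39] grip 55.1
shift [ 137.  -133.9 -125.6] roll -0.01
```

Emit:
{"name": "jog_arm", "arguments": {"claw": [0, 0, 0, 0, 0], "xyz": [[40, -134, -126], [70, -134, -126], [110, -134, -126], [137, -134, -126], [137, -134, -126]], "roll": [0, 0, 0, 0, 0]}}

```text
time: 1.1
position: [0.5009, -0.2856, 0.04]
tool_rot: [2.205, 0.039, -2.208]
ft_force: [0.8, -0.8, -0.6]
grip_width: 0.174
```

Emit:
{"name": "jog_arm", "arguments": {"claw": [0, 0], "xyz": [[0, 0, 0], [0, 0, 0]], "roll": [0, 0]}}

```text
time: 1.3
position: [0.5002, -0.2847, 0.0389]
tool_rot: [2.202, 0.043, -2.211]
ft_force: [-0.2, -0.7, -0.2]
grip_width: 0.031
```

```bash
python3 -c "
from h import *
go(-106,-296,42)"
```

```text
t 1.3 box-frame [-105.5 -321.4   38.9] F [-0.24 -0.68 -0.16] grip 2.7
shift [ -3.  -25.4   0.4] roll 0.21
```

Emit:
{"name": "jog_arm", "arguments": {"claw": [0, 0, 0, 0, 0], "xyz": [[-2, -18, 0], [-2, -36, 0], [-2, -60, 0], [-2, -85, 0], [-2, -110, 0]], "roll": [0, 0, 0, 0, 0]}}

```text
time: 1.8
position: [0.4968, -0.1741, 0.043]
tool_rot: [2.204, 0.04, -2.207]
ft_force: [1.5, -0.3, -0.7]
grip_width: 0.006
```

Emit:
{"name": "jog_arm", "arguments": {"claw": [0, 0, 0, 0, 0], "xyz": [[0, -25, 0], [0, -50, 0], [0, -75, 0], [0, -95, 0], [0, -105, 0]], "roll": [0, 0, 0, 0, 0]}}

```text
time: 2.3
position: [0.4934, -0.0669, 0.0446]
tool_rot: [2.205, 0.042, -2.203]
ft_force: [0.4, -0.7, -0.1]
grip_width: 0.009
```

```bash
python3 -c "
from h import *
go(-106,-75,42)
im,d=get_image('top');np.save('top_d.npy',d);np.save('top_i.npy',im)
cv2.imwrite('pics/push1.png',cv2.resize(im[110:240,150:370,::-1],None,fx=3.5,fy=3.5))"
```

```text
t 2.3 box-frame [-105.7 -103.6   44.6] F [ 0.41 -0.74 -0.11] grip 0.8
shift [  2.7 -28.6   0.2] roll 0.31
```

View pics/push1.png

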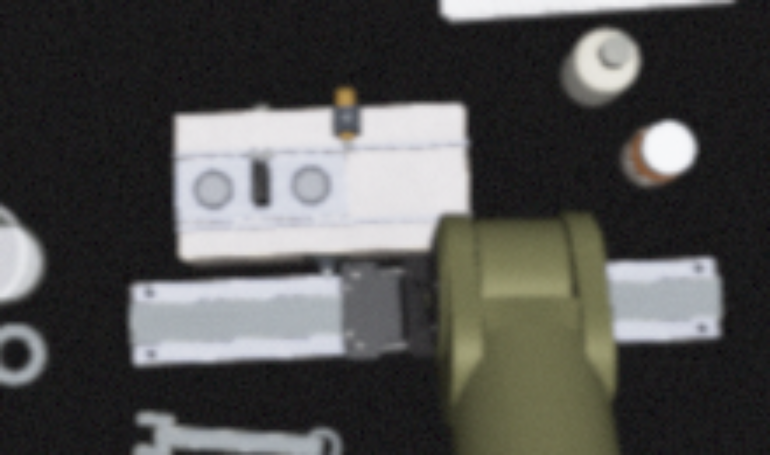

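The carrier is hidden under the gripper (342–440), and nothing else has been touched. I'll push on gently.

Emit:
{"name": "jog_arm", "arguments": {"claw": [0, 0, 0, 0, 0], "xyz": [[1, -10, 0], [2, -20, 0], [2, -29, 0], [2, -36, 0], [2, -40, 0]], "roll": [0, 0, 0, 0, 0]}}

```text
time: 2.85
position: [0.492, -0.0252, 0.0425]
tool_rot: [2.204, 0.044, -2.203]
ft_force: [1.5, -0.2, 1.5]
grip_width: 0.005
```

```bash
cat > sc.py <<'E'
from h import *
import sys
s,R=st()
im,d=get_image('scene');P=pts('scene',d)
q=np.stack([(P-B)@ex,(P-B)@ey,P[...,2]],-1)*1000
m=(abs(q[...,2]-56)<3)&(q[...,0]>-140)&(q[...,0]<-72)&(abs(q[...,1])<150)
# plate top
m2=(abs(q[...,2]-93)<3)&(q[...,0]>-100)&(q[...,0]<-78)&(abs(q[...,1])<150)
for n,k in(('block',m),('plate',m2)):
    print(n,k.sum(),np.percentile(q[k],[2,50,98],axis=0).round(1).tolist() if k.sum() else '')
cv2.imwrite(f'pics/{sys.argv[1]}.png',cv2.resize(im[120:290,160:400,::-1],None,fx=3.2,fy=3.2,interpolation=cv2.INTER_CUBIC))
E
python3 sc.py s1
```

```text
t 2.85 box-frame [-105.7  -61.8   42.5] F [ 1.51 -0.22  1.46] grip 0.4
block 82 [[-126.9, -67.0, 53.2], [-83.1, -29.9, 55.7], [-73.8, 7.4, 58.8]]
plate 26 [[-89.6, -35.4, 90.0], [-86.6, -15.0, 91.6], [-80.6, 4.5, 94.8]]
```

View pics/s1.png

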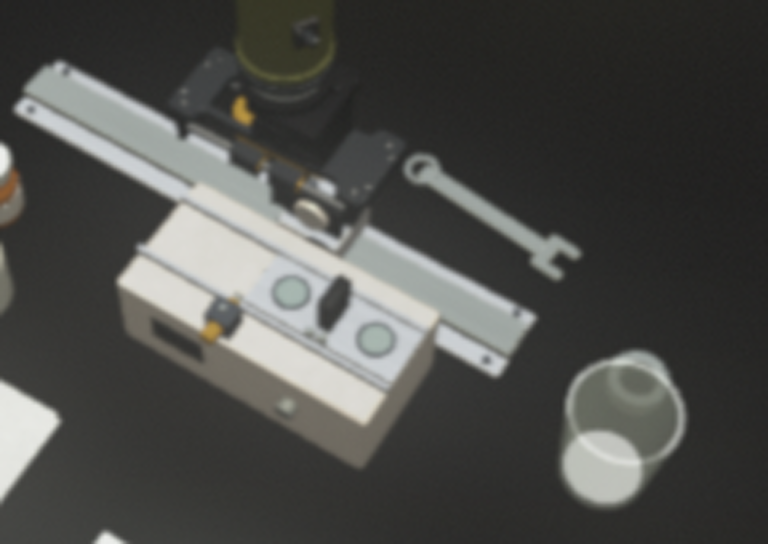

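Seen from the far side, the carrier disc is at about (312,213), just short of the plunger. Depth puts the plate at y' ≈ -16, which agrees with the tool position. From here I'll take small steps and watch the force.

Emit:
{"name": "jog_arm", "arguments": {"claw": [0, 0, 0], "xyz": [[0, -2, 0], [0, -4, 0], [0, -5, 0]], "roll": [0, 0, 0]}}

```text
time: 3.2
position: [0.4916, -0.0197, 0.0424]
tool_rot: [2.204, 0.045, -2.203]
ft_force: [0.2, -0.9, -0.6]
grip_width: 0.01
```

Emit:
{"name": "jog_arm", "arguments": {"claw": [0, 0], "xyz": [[0, -2, 0], [0, -2, 0]], "roll": [0, 0]}}

```text
time: 3.4
position: [0.4916, -0.0175, 0.0424]
tool_rot: [2.204, 0.045, -2.204]
ft_force: [0.3, -0.3, -0.3]
grip_width: 0.007
```

Emit:
{"name": "jog_arm", "arguments": {"claw": [0, 0], "xyz": [[0, -2, 0], [0, -2, 0]], "roll": [0, 0]}}

```text
time: 3.6
position: [0.4915, -0.0152, 0.0424]
tool_rot: [2.204, 0.046, -2.204]
ft_force: [0.5, 1.1, 0.2]
grip_width: 0.006
```

```bash
python3 sc.py s2
```

```text
t 3.6 box-frame [-106.   -51.8   42.4] F [0.51 1.13 0.16] grip 0.5
block 86 [[-128.4, -56.3, 53.2], [-83.7, -18.3, 55.1], [-73.4, 18.2, 58.6]]
plate 32 [[-88.5, -23.3, 91.1], [-85.1, -3.9, 92.7], [-78.8, 15.0, 95.6]]
```

Emit:
{"name": "jog_arm", "arguments": {"claw": [0, 0], "xyz": [[0, -2, 0], [0, -2, 0]], "roll": [0, 0]}}

```text
time: 3.85
position: [0.4913, -0.0129, 0.0423]
tool_rot: [2.204, 0.047, -2.204]
ft_force: [0.6, 0.0, -0.1]
grip_width: 0.004
```

```bash
python3 sc.py s3
```

```text
t 3.85 box-frame [-106.1  -49.5   42.3] F [ 0.62 -0.01 -0.09] grip 0.3
block 79 [[-129.7, -50.6, 53.2], [-82.9, -19.5, 55.5], [-73.0, 20.5, 58.8]]
plate 29 [[-90.3, -21.5, 90.1], [-85.5, -5.0, 92.7], [-80.5, 18.3, 95.6]]
```

View pics/s3.png

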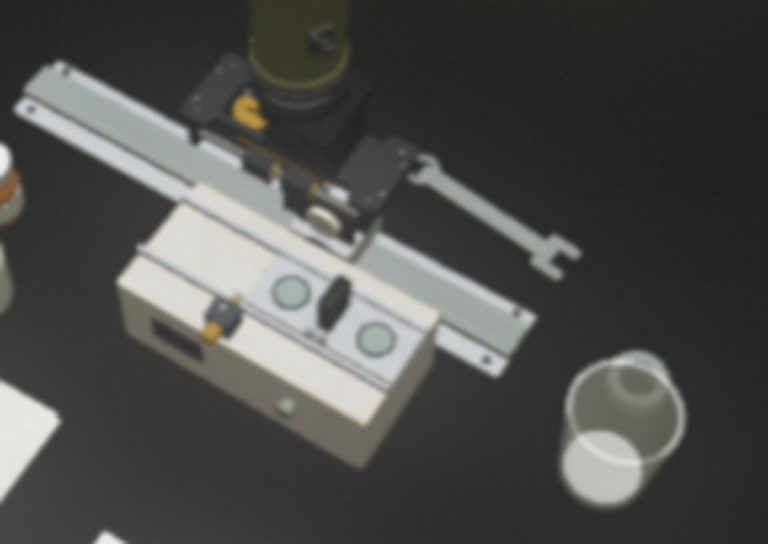

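Emit:
{"name": "jog_arm", "arguments": {"claw": [0], "xyz": [[0, -2, 0]], "roll": [0]}}

```text
time: 4.0
position: [0.4912, -0.0121, 0.0423]
tool_rot: [2.203, 0.044, -2.203]
ft_force: [0.3, -6.7, -0.3]
grip_width: 0.009
```

Emit:
{"name": "jog_arm", "arguments": {"claw": [0], "xyz": [[0, -2, 0]], "roll": [0]}}

```text
time: 4.1
position: [0.4912, -0.012, 0.0424]
tool_rot: [2.202, 0.041, -2.203]
ft_force: [0.7, -5.9, 0.2]
grip_width: 0.003
```

```bash
python3 sc.py s4
```

```text
t 4.1 box-frame [-106.2  -48.6   42.4] F [ 0.5  -5.95  0.15] grip 0.2
block 92 [[-128.9, -52.5, 53.1], [-83.9, -14.5, 55.4], [-73.0, 20.2, 58.7]]
plate 31 [[-89.5, -21.8, 90.1], [-86.0, -2.4, 92.3], [-81.2, 17.3, 95.7]]
```

Emit:
{"name": "jog_arm", "arguments": {"claw": [0, 0], "xyz": [[0, -3, 0], [0, -3.5, 0]], "roll": [0, 0]}}

```text
time: 4.35
position: [0.4911, -0.0103, 0.0424]
tool_rot: [2.202, 0.037, -2.202]
ft_force: [0.6, -4.9, -0.1]
grip_width: 0.003
```

Emit:
{"name": "jog_arm", "arguments": {"claw": [0], "xyz": [[0, -3, 0]], "roll": [0]}}

```text
time: 4.45
position: [0.491, -0.0086, 0.0424]
tool_rot: [2.202, 0.034, -2.202]
ft_force: [0.2, -3.1, -0.0]
grip_width: 0.009
```

```bash
python3 sc.py s5
```

```text
t 4.45 box-frame [-106.3  -45.1   42.4] F [ 0.08 -3.11 -0.05] grip 0.8
block 75 [[-129.3, -49.4, 53.1], [-82.5, -10.2, 55.0], [-73.4, 24.3, 58.5]]
plate 37 [[-89.9, -17.5, 90.1], [-86.1, 2.0, 91.9], [-79.8, 23.3, 95.0]]
```

Emit:
{"name": "jog_arm", "arguments": {"claw": [0], "xyz": [[0, -2, 0]], "roll": [0]}}

```text
time: 4.6
position: [0.4908, -0.0045, 0.0424]
tool_rot: [2.203, 0.037, -2.203]
ft_force: [-0.5, -1.1, -0.3]
grip_width: 0.003
```

Emit:
{"name": "jog_arm", "arguments": {"claw": [0], "xyz": [[0, -2, 0]], "roll": [0]}}

```text
time: 4.7
position: [0.4907, -0.0012, 0.0423]
tool_rot: [2.203, 0.039, -2.203]
ft_force: [0.6, -1.8, 0.2]
grip_width: 0.005
```

```bash
python3 sc.py s6
```

```text
t 4.7 box-frame [-106.4  -37.8   42.3] F [ 0.53 -1.8   0.24] grip 0.4
block 80 [[-128.6, -38.8, 53.1], [-82.0, -2.1, 55.7], [-73.7, 30.4, 58.4]]
plate 36 [[-90.1, -10.0, 90.2], [-86.1, 7.1, 92.2], [-78.5, 30.0, 95.6]]
```

Over the crest and into the detent. I'll back away and check that it's seated.

Emit:
{"name": "jog_arm", "arguments": {"claw": [0, 0, 0, 0, 0], "xyz": [[0, 10, 0], [0, 40, 0], [-30, 80, 0], [-70, 115, 0], [-110, 140, 0]], "roll": [0, 0, 0, 0, 0]}}

```text
time: 5.25
position: [0.4946, -0.1431, 0.1527]
tool_rot: [2.201, 0.038, -2.206]
ft_force: [0.7, -0.7, -0.2]
grip_width: 0.004
```

```bash
python3 sc.py s7; python3 - <<'E'
from h import *
im,d=get_image('top');P=pts('top',d);q=np.stack([(P-B)@ex,(P-B)@ey,P[...,2]],-1)*1000
m=(abs(q[...,2]-56)<5)&(q[...,0]>-138)&(q[...,0]<-70)&(abs(q[...,1])<80)
print(m.sum(),np.percentile(q[m],[1,50,99],axis=0).round(1))
a=im[150:230,190:300];cv2.imwrite('pics/t7.png',cv2.resize(a[:,:,::-1],None,fx=7,fy=7,interpolation=cv2.INTER_CUBIC))
E
```

```text
t 5.25 box-frame [-106.9 -179.8  152.7] F [ 0.64 -0.7  -0.17] grip 0.4
block 154 [[-131.5, -24.8, 53.1], [-116.4, 9.1, 55.4], [-74.9, 31.3, 58.7]]
plate 48 [[-93.1, -22.1, 90.0], [-87.0, 4.8, 91.9], [-81.0, 27.9, 96.0]]
310 [[-133.1  -29.7   51.5]
 [-110.    -0.8   55.6]
 [ -74.    29.1   59.9]]
```

View pics/t7.png

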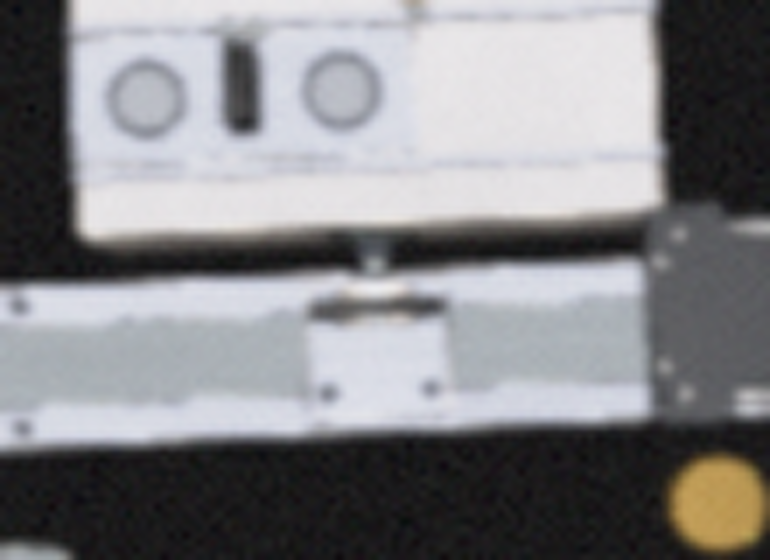

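The carrier is seated: the plunger at (372,255) lines up with the carrier middle at (378,360), and depth gives y' = -0.3 mm. Next is the filter grip.

Emit:
{"name": "jog_arm", "arguments": {"claw": [55, 55, 55, 55, 55], "xyz": [[-20, -45, -20], [-25, -90, -45], [-25, -135, -65], [-25, -180, -85], [-25, -220, -100]], "roll": [0, 0, 0, 0, 0]}}

```text
time: 5.85
position: [0.5928, 0.0786, 0.1824]
tool_rot: [2.215, 0.028, -2.193]
ft_force: [1.4, -0.4, 0.6]
grip_width: 0.375
```

Emit:
{"name": "jog_arm", "arguments": {"claw": [55, 55], "xyz": [[0, 0, 0], [0, 0, 0]], "roll": [0, 0]}}

```text
time: 6.05
position: [0.5922, 0.0808, 0.1814]
tool_rot: [2.211, 0.033, -2.193]
ft_force: [-0.2, -0.1, 0.9]
grip_width: 0.552
```

```bash
python3 -c "
from h import *
go(-1,49,106)"
```

```text
t 6.05 box-frame [ -2.4  41.  181.4] F [-0.16 -0.06  0.89] grip 48.1
shift [75.4 -8.3 -0.8] roll 0.21
```

Emit:
{"name": "jog_arm", "arguments": {"claw": [60, 60, 60, 60, 60], "xyz": [[10, -8, -1], [35, -8, -1], [55, -8, -1], [70, -8, -1], [75, -8, -1]], "roll": [0.3, 0.3, 0.3, 0.3, 0.3]}}

```text
time: 6.55
position: [0.5921, 0.0872, 0.104]
tool_rot: [2.21, 0.025, -2.2]
ft_force: [-1.0, -0.4, 0.3]
grip_width: 0.689
```

Emit:
{"name": "jog_arm", "arguments": {"claw": [60], "xyz": [[0, 0, 0]], "roll": [0]}}

```text
time: 6.65
position: [0.5918, 0.0866, 0.1034]
tool_rot: [2.21, 0.024, -2.201]
ft_force: [-0.1, -0.4, 0.6]
grip_width: 0.688
```

```bash
python3 -c "
from h import *
go(-1,49,106)"
```

```text
t 6.65 box-frame [ -2.6  46.9 103.4] F [-0.14 -0.36  0.58] grip 59.9
shift [-2.6 -2.1 -1.6] roll -0.24
```

Now close on the grip, correcting by the small remainder.

Emit:
{"name": "jog_arm", "arguments": {"claw": [0, 0, 0, 0, 0], "xyz": [[-3, -2, -1], [-3, -2, -1], [-3, -2, -1], [-3, -2, -1], [-3, -2, -1]], "roll": [0, 0, 0, 0, 0], "force": 25}}

```text
time: 7.15
position: [0.5929, 0.0887, 0.1068]
tool_rot: [2.211, 0.024, -2.201]
ft_force: [-0.4, 0.5, 0.3]
grip_width: 0.319
```

Emit:
{"name": "jog_arm", "arguments": {"claw": [0, 0, 0], "xyz": [[0, 0, 0], [0, 0, 0], [0, 0, 0]], "roll": [0, 0, 0]}}

```text
time: 7.45
position: [0.5929, 0.091, 0.1069]
tool_rot: [2.212, 0.029, -2.201]
ft_force: [0.4, 5.9, -1.0]
grip_width: 0.156
```

```bash
python3 -c "
from h import *
go(-1,49,106)"
```

```text
t 7.45 box-frame [ -1.4  51.2 106.9] F [ 0.59  5.87 -1.  ] grip 13.5
shift [ 0.9  2.2 -0.4] roll -0.15
```

Emit:
{"name": "jog_arm", "arguments": {"claw": [0, 0, 0, 0, 0], "xyz": [[0, 8, 0], [0, 20, 0], [0, 32, 0], [0, 44, 0], [0, 50, 0]], "roll": [0, 0, 0, 0, 0], "force": 40}}

```text
time: 7.95
position: [0.5944, 0.0428, 0.1069]
tool_rot: [2.213, 0.033, -2.201]
ft_force: [0.9, 7.2, -1.2]
grip_width: 0.159
```

Emit:
{"name": "jog_arm", "arguments": {"claw": [0], "xyz": [[0, 2, 0]], "roll": [0]}}

```text
time: 8.05
position: [0.5944, 0.0424, 0.1069]
tool_rot: [2.214, 0.037, -2.202]
ft_force: [-0.5, 6.5, -0.4]
grip_width: 0.156
```

```bash
cat > g.py <<'E'
from h import *
import sys
s,R=st()
im,d=get_image('scene');P=pts('scene',d);q=np.stack([(P-B)@ex,(P-B)@ey,P[...,2]],-1)*1000
# strip ends: strip top at 98, +y end ; block
m=(abs(q[...,2]-98)<3)&(abs(q[...,0])<24)&(abs(q[...,1])<135)
print("strip +y end",np.percentile(q[m][:,1],[98,99.5]).round(1),m.sum())
cv2.imwrite(f'pics/{sys.argv[1]}.png',cv2.resize(im[150:280,180:320,::-1],None,fx=4.5,fy=4.5,interpolation=cv2.INTER_CUBIC))
E
python3 g.py g1
```

```text
t 8.05 box-frame [ -1.3   2.6 106.9] F [-0.27  6.56 -0.41] grip 13.6
strip +y end [73.2 74.1] 393
```

View pics/g1.png

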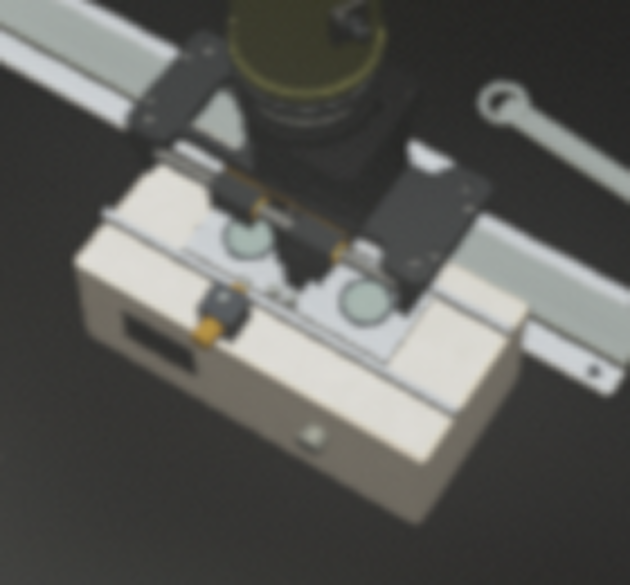

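The slide is following the gripper: its end is at about (400,345), and depth gives the slide centre as y' ≈ 3 against 2.6 for the TCP. The force of 6.6 N matches the spring. The block at (222,308) is about 24 mm further on.

Emit:
{"name": "jog_arm", "arguments": {"claw": [0, 0, 0], "xyz": [[0, 4, 0], [0, 8, 0], [0, 10, 0]], "roll": [0, 0, 0]}}

```text
time: 8.4
position: [0.5946, 0.0355, 0.1068]
tool_rot: [2.215, 0.043, -2.202]
ft_force: [0.9, 7.3, -0.8]
grip_width: 0.158
```

Emit:
{"name": "jog_arm", "arguments": {"claw": [0, 0], "xyz": [[0, 2, 0], [0, 2, 0]], "roll": [0, 0]}}

```text
time: 8.6
position: [0.5946, 0.0361, 0.1068]
tool_rot: [2.216, 0.049, -2.203]
ft_force: [0.2, 6.8, -0.7]
grip_width: 0.159
```

Emit:
{"name": "jog_arm", "arguments": {"claw": [0, 0], "xyz": [[0, 2, 0], [0, 2, 0]], "roll": [0, 0]}}

```text
time: 8.8
position: [0.5946, 0.0368, 0.1068]
tool_rot: [2.217, 0.054, -2.203]
ft_force: [0.5, 6.4, -0.7]
grip_width: 0.161
```

```bash
python3 -c "
from h import *
st()"
```

```text
t 8.8 box-frame [ -1.3  -3.  106.8] F [ 0.74  6.33 -0.74] grip 14.0
```

```bash
python3 -c "
from h import *
go(-1.3,-7,106.8)"
```

```text
t 8.8 box-frame [ -1.3  -3.  106.8] F [ 0.74  6.33 -0.74] grip 14.0
shift [-0.  4. -0.] roll 0.28
```

Emit:
{"name": "jog_arm", "arguments": {"claw": [0, 0, 0], "xyz": [[0, 5, 0], [0, 7.5, 0], [0, 7.5, 0]], "roll": [0, 0, 0]}}

```text
time: 9.1
position: [0.5947, 0.0316, 0.1068]
tool_rot: [2.217, 0.058, -2.203]
ft_force: [0.4, 6.1, -0.7]
grip_width: 0.152
```

```bash
python3 -c "
from h import *
st()"
```

```text
t 9.1 box-frame [ -1.3  -8.2 106.8] F [ 0.57  6.09 -0.71] grip 13.3
```

Emit:
{"name": "jog_arm", "arguments": {"claw": [0, 0], "xyz": [[0, 4.5, 0], [0, 4.5, 0]], "roll": [0, 0]}}

```text
time: 9.3
position: [0.5947, 0.0306, 0.1068]
tool_rot: [2.218, 0.065, -2.204]
ft_force: [-0.3, 9.4, -0.9]
grip_width: 0.159
```

Emit:
{"name": "jog_arm", "arguments": {"claw": [0, 0], "xyz": [[0, 5, 0], [0, 5, 0]], "roll": [0, 0]}}

```text
time: 9.5
position: [0.5948, 0.0296, 0.1068]
tool_rot: [2.219, 0.072, -2.204]
ft_force: [1.2, 9.4, -2.5]
grip_width: 0.155
```

```bash
python3 -c "
from h import *
st()"
```

```text
t 9.5 box-frame [ -1.3 -10.2 106.8] F [ 1.53  9.31 -2.48] grip 13.5
```

Emit:
{"name": "jog_arm", "arguments": {"claw": [0, 0], "xyz": [[0, 6.5, 0], [0, 6.5, 0]], "roll": [0, 0]}}

```text
time: 9.7
position: [0.5949, 0.0263, 0.1068]
tool_rot: [2.22, 0.078, -2.205]
ft_force: [0.3, 8.0, -0.1]
grip_width: 0.163
```

Emit:
{"name": "jog_arm", "arguments": {"claw": [0, 0], "xyz": [[0, 6, 0], [0, 6, 0]], "roll": [0, 0]}}

```text
time: 9.9
position: [0.5951, 0.0224, 0.1067]
tool_rot: [2.22, 0.082, -2.205]
ft_force: [0.8, 5.6, 0.6]
grip_width: 0.157
```

```bash
python3 -c "
from h import *
s,R=st();print(R.round(3))"
```

```text
t 9.9 box-frame [ -1.2 -17.4 106.7] F [0.93 5.6  0.61] grip 13.7
[[ 0.006  0.045 -0.999]
 [ 0.029 -0.999 -0.045]
 [-1.    -0.029 -0.008]]
```

Emit:
{"name": "jog_arm", "arguments": {"claw": [0, 0], "xyz": [[0, 3.3, 0], [0, 3.3, 0]], "roll": [0, 0]}}

```text
time: 10.1
position: [0.5952, 0.0208, 0.1068]
tool_rot: [2.22, 0.085, -2.205]
ft_force: [0.8, 6.9, -1.1]
grip_width: 0.16
```

```bash
for i in 1 2 3; do python3 g.py g2;done; python3 - <<'E'
from h import *
for n in('scene','top'):
    im,d=get_image(n);P=pts(n,d);q=np.stack([(P-B)@ex,(P-B)@ey,P[...,2]],-1)*1000
    m=(abs(q[...,2]-115)<4)&(abs(q[...,0]-51)<13)&(abs(q[...,1]+21)<25)
    if m.sum(): print(n,m.sum(),np.percentile(q[m],[2,50,98],axis=0).round(1).tolist())
E
```

```text
t 10.1 box-frame [ -1.2 -19.1 106.8] F [ 1.03  6.89 -1.13] grip 13.9
strip +y end [51.1 54. ] 392
t 10.15 box-frame [ -1.3 -19.1 106.8] F [0.36 5.58 0.1 ] grip 13.8
strip +y end [50.4 51.8] 409
t 10.2 box-frame [ -1.2 -19.1 106.8] F [0.86 5.5  0.99] grip 13.9
strip +y end [50.1 51.3] 386
scene 63 [[42.3, -30.3, 111.6], [54.7, -18.5, 114.6], [63.1, -6.9, 118.2]]
```

View pics/g2.png

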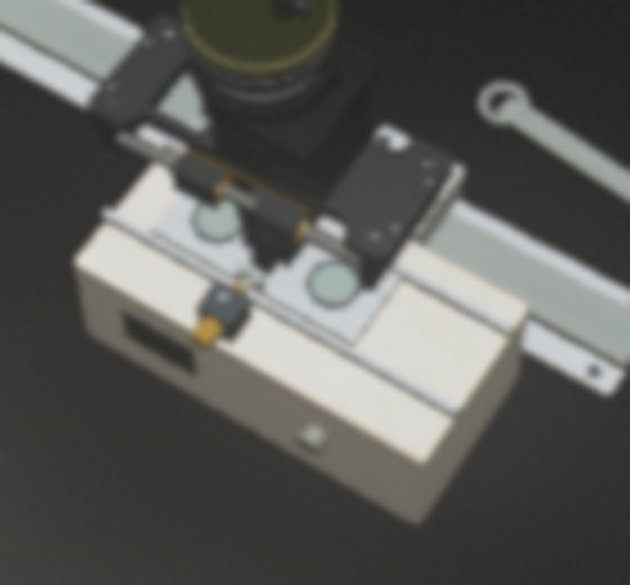

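The slide end is at (355,345) and the grip sits nearly level with the block at (225,305). The force is 1.5–2 N below the spring, so the ball is dropping in. I'll creep 1 mm and average the force.

Emit:
{"name": "jog_arm", "arguments": {"claw": [0, 0, 0], "xyz": [[0, 3.2, 0], [0, 3.2, 0], [0, 3.2, 0]], "roll": [0, 0, 0]}}

```text
time: 10.65
position: [0.5952, 0.0198, 0.1068]
tool_rot: [2.221, 0.089, -2.205]
ft_force: [-0.0, 6.2, -0.9]
grip_width: 0.16
```

```bash
cat > f.py <<'E'
from h import *
F=[]
for i in range(8):
    get_image('top');s=get_state();F.append(np.array(s['ft_force'])@ey)
print(b(s['position']).round(1),np.mean(F).round(2),np.round(F,1),s['time'])
E
python3 f.py
```

```text
[ -1.3 -20.  106.8] 7.04 [6.5 7.1 7.2 7.1 6.2 7.6 7.1 7.4] 11.05
```

The force is up from its minimum of about 5.7 N to a steady 7.0 N, just under the spring's 7.6 N, so the ball is at the bottom of the notch. I'll do one last carrier check and then hand in.

```bash
python3 sc.py end; python3 f.py; python3 -c "
from bench import order
print(order.close_job())"
```

```text
t 11.05 box-frame [ -1.3 -20.  106.8] F [ 0.47  7.37 -0.34] grip 14.0
block 32 [[-132.5, -23.7, 53.2], [-121.5, 28.8, 55.4], [-80.8, 33.3, 58.2]]
plate 0 
[ -1.3 -20.  106.7] 6.6 [6.3 6.6 6.9 6.6 7.2 6.7 6.1 6.4] 11.5
the job is handed in; nothing more can be done
None
```

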